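# Set the dosing lance to its mark and switch the doser on

## Task

Take the white dosing lance from its rack and slide it, tip first, down the sloping sleeve of the cream dosing unit until the middle of its red band is level with the sleeve's rim, never much past it; it is a tight slide that holds the lance where you let go. Then lift the clear guard, flip the red toggle over to the rear, and lower the guard shut again. Leave the other things on the trolley where they are.

Things in the scene. Friction and masses are not known exactly. Their poses are not given: they have to be found in the camera images.
- lance_centre (a point): The dosing lance: a straight white rigid tube, 26 mm across, 195 mm long, about 0.16 kg, with a blue cap (34 mm across, 20 mm long) on its tail and a red band 8 mm wide. This point is on its axis, half-way along; the x axis runs along it to the plain tapered tip 97.5 mm ahead. It starts level in a rack, axis 55 mm above the table.
- lance_mark (a point): The middle of the lance's red band, on the lance's axis, 120 mm from the tip (22.5 mm behind the lance's centre). Same axes as the lance.
- rack: The fixed lance rack, 215 x 80 mm, base 12 mm thick. Origin on the table under its middle, x axis towards the tip. A grey saddle (46 mm wide, 60 mm high) holds the tip, 72 to 92 mm ahead; blue cheeks (54 mm wide, 72 mm high) enclose the tail, 19 to 103 mm behind. Grip the tube between them; it lifts straight up.
- port_mouth (a point): Centre of the rim (56 mm across) of the sloping aluminium sleeve (41 mm across) on the fixed cream dosing unit, 170 mm above the table. x points down the bore, the way in, 30 degrees below level; y is level; z is square to the bore, upward. A funnel 49 mm wide narrows over 14 mm to a 29 mm bore, blind 145 mm below the rim (the mark needs 120).
- port_gland (a point): The gland: a spring-loaded rubber pad in the upper wall of the bore, 22 to 40 mm below the rim, under a black screw that stands 34 mm above the bore's axis. It drags on the lance with about 5 to 14 N and holds it: a lance let go 45 mm or more in stays where it is left, sagging up to about 4 degrees. Same axes as port_mouth; this point is on the bore's axis, 31 mm below the rim.
- guard (a joint): The clear, yellow-edged guard hood (110 mm long, 85 mm wide, 67 mm high) over the switch on top of the dosing unit, beside the sleeve. Hinge angle: 0 shut, 1.75 fully thrown back. It tips over by its own weight at about 0.95: below that it falls shut, above that it falls open and stays.
- guard_hinge (a point): Middle of the guard's hinge line, at the bottom of its rear edge, 80 mm above the table. y is along the hinge line, level; at guard 0, x is level, from the unit's front to its rear (port_mouth's x seen from above), and z is up. The frame turns with the guard about +y, which lifts the front edge up and back.
- guard_bar (a point): Grip point on the yellow round bar (12 mm thick, 55 mm long) that sticks out level from the guard's side away from the sleeve, along the hinge line; this point is 28 mm out from the guard's side wall, and in the hinge's frame at (-98, -71, 45) mm. It turns with the guard about the hinge; the bar may turn in the fingers.
- toggle (a joint): The red toggle switch under the guard: 0 leaning towards the unit's front (off), 0.9 leaning to the rear (on); it stays where it is left and takes about 1 to 2 N at its tip.
- toggle_pivot (a point): The toggle's pivot, 81 mm above the table, 55 mm in front of the guard's hinge line.
- toggle_tip (a point): Centre of the ball (18 mm across) at the toggle's tip, 46 mm from its pivot; the lever is 12 mm thick. At toggle 0 it leans 0.45 rad to the front, at 0.9 as far to the rear.
- sharps_bin: Yellow sharps bin, 90 mm across, 125 mm high; origin at the centre of its underside. Leave it alone.
- red_lid: Red loose lid, a disc 72 mm across, 14 mm thick; origin at the centre of its underside. Leave it alone.
- spray: Blue bottle, 64 mm across, 170 mm high; origin at the centre of its underside. Leave it alone.
- jar: Amber jar, 72 mm across, 90 mm high; origin at the centre of its underside. Leave it alone.
- bowl: Steel bowl, 120 mm across, 45 mm high; origin at the centre of its underside. Leave it alone.
- beaker: Green beaker, 72 mm across, 85 mm high; origin at the centre of its underside. Leave it alone.
Mind the look-alikes: they are no part of the job. Of the things shaped like the part that bears lance_centre, the white one is meant.

How it is judged:
On the way, in this order (a step that is already met when the one before it is completed fails the run):
1. the lance is in the sleeve with its red band level with the rim (within 6 mm) (x of lance_mark in the frame of port_mouth between -0.006 and 0.006 m and y of lance_mark in the frame of port_mouth between -0.006 and 0.006 m and z of lance_mark in the frame of port_mouth between -0.006 and 0.006 m and angle between the x axis of lance_centre and the x axis of port_mouth, either way round below 0.1 rad and x of lance_centre in the frame of port_mouth above 0.005 m), for 0.2 s.
2. the guard is lifted open (0.9 rad or more) and the toggle still off (value of joint guard above 0.9 rad and value of joint toggle below 0.4 rad), for 0.1 s.
3. the toggle is flipped to the rear with the guard open (value of joint toggle above 0.7 rad and value of joint guard above 0.5 rad), for 0.1 s.
At the end, for the whole second after the job is handed in: The lance is let go in the sleeve, in line with it (0.1 rad), tip down the bore, the middle of its red band within 6 mm of the centre of the rim along and across the bore; the toggle is to the rear (over 0.7 rad) and the guard is shut (under 0.06 rad) (all of step 1 and value of joint guard below 0.06 rad and value of joint toggle above 0.7 rad); the robot touches nothing.
It fails at once if the lance is pushed more than 15 mm past the mark (x of lance_mark in the frame of port_mouth above 0.015 m and distance between lance_mark and port_mouth below 0.03 m).
It fails at once if a bystander (bin, lid, bottle, jar, bowl or beaker) is moved by more than 30 mm (distance of any of sharps_bin, red_lid, spray, jar, bowl, beaker from where it was at the start of the episode above 0.03 m).
It also fails if it takes over 72 s, if anything falls off the work surface, if the arm or the gripper's body presses on something with over 40 N, if the wrist force passes 120 N, or if a joint passes its speed limit or range.

## Robot

A 6-joint arm with a two-finger parallel gripper is mounted at the origin on the work surface. World frame = base frame: x ahead of the robot, y to its left, z up, the work surface at z = 0. Lengths are in m, angles in rad, forces in N, time in s.
With the tool pointing down it reaches from about 0.375 to 0.9 m from the base axis. Payload 3.1 kg.
Tool frame: the origin (TCP) lies midway between the tips of the shut fingers; the grasp point (between the pads) lies 19 mm behind it; z points along the fingers, y is the line along which they close (so a half turn about z gives the same grasp; the last joint's range is limited). The gripper opens to 85 mm and grips with 20 to 120 N. Pads are 22 mm wide; open, the fingers measure 114 mm over their backs; the gripper's body (76 mm by 85 mm) begins 54 mm behind the grasp point. The pads swing forward as they close: fully open they stand 13 mm farther back than shut.
Start: joints at [-1.476, 0.527, 1.433, -0, 1.181, -0.178], TCP at [0.168, -0.602, 0.231] pointing down, gripper open.
Joint ranges: [-3.08, 3.08], [-0.75, 2.2], [0.22, 2.44], [-1.43, 4.57], [0, 2.65], [-2.85, 2.85]. Speed limits (rad/s): [2.79, 2.79, 3.14, 3.14, 3.14, 3.14].

## Interface

Orientations are given as a unit quaternion [x, y, z, w].
In Python, from station import manip gives the robot as it stands.
- The arm moves only by the tool step_arm, never from a script. Its argument "targets" is text: rows parted by semicolons, each of 4 numbers parted by spaces: the shift along the tool's x, y, z in mm, then the turn about the tool's z in degrees. A call has 1 to 12 rows; each row is the pose to reach, as a shift and turn from the pose commanded when the call began, along the tool's axes at that moment; what a row does not reach only later rows make up. A row lasts 1/10 s, in which the tool goes at most 50 mm and 8.59 degrees, less where a joint would pass 70% of its speed; a pose out of reach is approached as far as the arm can. A call with a gripper value outside its range is refused whole. "gripper" is the closure, from 0 (fully open) to 1 (shut), set as the call begins (left out, the last holds). The fingers move at their own pace and stop on an object; "squeeze" is the grip in N (left out, the last holds). Time passes only in rows, so rows that repeat a pose let the fingers close. It gives the time, the measured TCP pose, the force, the opening and the grip force at its end, in the units of the state.
- manip.sense(): the state, without advancing time (a new reading comes with each control period).
- manip.snapshot(name): name is "scene" or "top" or "wrist"; returns the picture (420x560x3 uint8, red, green, blue); there is no depth.
- manip.get_calibration(name): a dict with "fov_y" (degrees; the focal length in pixels is half the picture's height over the tangent of half this angle, whatever the lens; pixels are square), "cx", "cy" (the principal point, pixels), "k1" (the pictures are not rectified: a ray, as slopes to the right and down, at radius r is drawn at 1 + k1 r^2 times it, then the intrinsics apply), "extrinsics" (4x4, takes a point from camera to world coordinates); the wrist camera has in their place "tool_from_camera" (4x4, takes a point from camera to tool coordinates, whose origin is the TCP and whose axes are the flange's). Camera axes: x right, y down, z forward; pixel columns grow to the right and rows downward; lengths in m; the calibration is good to about 2 mm. A picture is of the moment at which its call begins: read the wrist's pose just before it. get_calibration takes no time and is no camera call.
- manip.sign_off(): hands the job in; it is judged then, once.
Trained networks look in the newest picture that a camera, given by its name, has taken for a name from the list of things; names that differ only in an ending like _2 or _b are one class to them, and where a whole thing is asked for, a point or a joint stands for the part that bears it (a point fixed in the world has none). Each returns a list of dicts, best first, with "p" (0 to 1); they miss things now and then, are a little off and sometimes report something else, mostly with a low value. They report only what shows in the picture. A call takes as long as a camera call. They do not tell look-alikes from the thing itself.
- manip.recognise(camera, query): "position" ([column, row] in pixels, amid what is visible of it).
- manip.masks_of(camera, query): "pixels" (420x560 bool, what is visible of it) and "position" ([column, row] in pixels, amid what is visible of it).
- manip.mark_of(camera, query): "position" ([column, row] in pixels: a listed point, or the origin of a listed thing).
The state is a dict: "t": time; "q": joint angles; "qd": joint speeds; "tau": joint torques, N m; "tcp_pos": TCP position; "tool_rot": TCP orientation; "force": force on the tool from outside, world axes, zero at the start; "ft_torque": the same for the moment, N m; "finger_gap": opening from 0.0 (shut) to 1.0 (fully open); "gripper_force": force on a finger pad.
Only numpy, scipy, OpenCV 4.12 (cv2) and the standard library are available. Lean on these libraries where they do the work, as an engineer would, in place of code of your own. Each camera call takes 0.05 s, during which the arm holds its last target. There are 200 camera calls.

## Working session

There is one attempt and no reset: what is moved stays moved. The work goes in short steps, Python scripts to look and compute and a tool call to move; the robot and the scene stay as the last step left them, time stands still between calls to the robot, and variables do not carry over. Pictures are saved under pics/ and viewed, at most 10 in all, crops included, and the job is handed in when it is done.

Besides the shell and the picture viewer there is one more tool, called by a JSON object that holds its "api" and its "payload". step_arm: Moves the arm, as the interface text tells. Its arguments: {"type":"object","properties":{"targets":{"type":"string"},"gripper":{"type":"number"},"squeeze":{"type":"number"}},"required":["targets"]}

```bash
ls; mkdir -p pics; cat > h.py <<'E'
import numpy as np, cv2
from station import manip
from scipy.spatial.transform import Rotation as R
def cam(n,st=None):
    c=manip.get_calibration(n); f=210/np.tan(np.radians(c['fov_y'])/2)
    if n=='wrist':
        T=np.eye(4); T[:3,:3]=R.from_quat(st['tool_rot']).as_matrix(); T[:3,3]=st['tcp_pos']
        E=T@np.array(c['tool_from_camera'])
    else: E=np.array(c['extrinsics'])
    return c,f,E
def ray(C,px):
    c,f,E=C; d=np.array([(px[0]-c['cx'])/f,(px[1]-c['cy'])/f]); u=d.copy()
    for _ in range(20): u=d/(1+c['k1']*(u@u))
    return E[:3,3],E[:3,:3]@np.array([u[0],u[1],1])
def proj(C,P):
    c,f,E=C; p=E[:3,:3].T@(np.array(P)-E[:3,3]); u=p[:2]/p[2]; u=u*(1+c['k1']*(u@u)); return u*f+[c['cx'],c['cy']]
def atz(C,px,z):
    o,d=ray(C,px); return o+d*(z-o[2])/d[2]
def tri(L):
    A=np.zeros((3,3));b=np.zeros(3)
    for C,px in L:
        o,d=ray(C,px); d=d/np.linalg.norm(d); M=np.eye(3)-np.outer(d,d); A+=M;b+=M@o
    return np.linalg.solve(A,b)
def shot(n,fn=None):
    st=manip.sense(); im=manip.snapshot(n)
    if fn: cv2.imwrite('pics/'+fn,im[:,:,::-1])
    return cam(n,st),im
E
cat > a.py <<'E'
from h import *
np.set_printoptions(precision=4,suppress=True)
Cs={}
for n in ['scene','top','wrist']:
    Cs[n],_=shot(n,n+'0.png')
    print(n,Cs[n][2][:3,3])
H=dict(lance_centre=.055,lance_mark=.055,rack=0,port_mouth=.17,port_gland=.1545,guard_hinge=.08,guard_bar=.125,toggle_pivot=.081,toggle_tip=.122)
for q,z in H.items():
    L=[]
    for n in ['scene','top']:
        for r in manip.mark_of(n,q)[:3]:
            if r['p']<.15: continue
            print(q,n,round(r['p'],2),np.round(r['position']),atz(Cs[n],r['position'],z)); L.append((n,r))
    b={n:r for n,r in reversed(L)}
    if len(b)==2: print('   tri',tri([(Cs[n],r['position']) for n,r in b.items()]))
for q in ['sharps_bin','red_lid','spray','jar','bowl','beaker']:
    r=manip.mark_of('top',q)
    if r: print(q,round(r[0]['p'],2),atz(Cs['top'],r[0]['position'],0))
print(manip.sense()['tool_rot'],manip.sense()['t'])
E
python3 a.py; python3 -c "
import cv2,numpy as np
cv2.imwrite('pics/c.png',cv2.resize(np.vstack([cv2.imread('pics/scene0.png'),cv2.imread('pics/top0.png')]),None,fx=.714,fy=.714))"
```

```text
pics
scene [0.9243 0.5564 0.88  ]
top [ 0.3998 -0.0027  1.5779]
wrist [ 0.2356 -0.5829  0.3719]
lance_centre scene 0.83 [278. 138.] [ 0.2621 -0.361   0.055 ]
lance_centre scene 0.71 [206. 182.] [ 0.5733 -0.3086  0.055 ]
lance_centre top 0.64 [369. 190.] [ 0.5702 -0.3048  0.055 ]
lance_centre top 0.55 [403. 299.] [ 0.2267 -0.4093  0.055 ]
   tri [ 0.4835 -0.1975  0.2747]
lance_mark scene 0.91 [284. 138.] [ 0.2453 -0.3487  0.055 ]
lance_mark scene 0.85 [204. 180.] [ 0.5761 -0.3169  0.055 ]
lance_mark top 0.8 [395. 307.] [ 0.2013 -0.3858  0.055 ]
lance_mark top 0.59 [375. 187.] [ 0.5797 -0.3234  0.055 ]
   tri [ 0.1985 -0.4023  0.0028]
rack scene 0.87 [210. 193.] [ 0.5656 -0.3091 -0.    ]
rack scene 0.42 [231. 239.] [ 0.6111 -0.1083  0.    ]
rack scene 0.23 [172. 239.] [ 0.7487 -0.2091  0.    ]
rack top 0.59 [365. 192.] [ 0.5699 -0.3015  0.    ]
   tri [ 0.5692 -0.2999  0.0092]
port_mouth scene 0.87 [290. 190.] [ 0.4607 -0.0313  0.17  ]
port_mouth top 0.73 [286. 221.] [ 0.4636 -0.0367  0.17  ]
   tri [ 0.4616 -0.0348  0.1682]
port_gland scene 0.64 [293. 199.] [ 0.4665 -0.0116  0.1545]
p
[... 166 characters left out ...]
0.59 [274. 258.] [0.5844 0.0691 0.08  ]
guard_hinge top 0.9 [249. 181.] [0.5917 0.0773 0.08  ]
guard_hinge top 0.32 [169. 183.] [0.5829 0.3257 0.08  ]
   tri [0.5899 0.0767 0.0927]
guard_bar scene 0.46 [207. 184.] [ 0.6051 -0.2238  0.125 ]
guard_bar top 0.57 [279. 154.] [ 0.67   -0.0164  0.125 ]
   tri [ 0.6594 -0.0273  0.2991]
toggle_pivot top 0.25 [278. 223.] [ 0.46   -0.0157  0.081 ]
toggle_tip top 0.41 [170. 181.] [0.5821 0.3132 0.122 ]
sharps_bin 0.74 [ 0.7564 -0.1983  0.    ]
red_lid 0.94 [ 0.3973 -0.3005  0.    ]
spray 0.86 [0.3735 0.3319 0.    ]
jar 0.97 [ 0.3709 -0.2118  0.    ]
bowl 0.56 [ 0.7366 -0.3374  0.    ]
beaker 0.89 [0.5892 0.3379 0.    ]
[0.9907 0.136  0.     0.    ] 1.35
```

View pics/scene0.png

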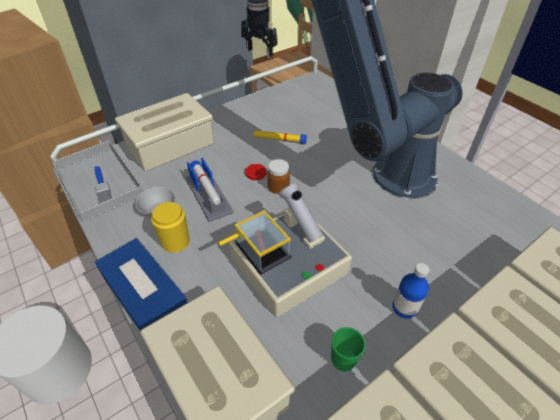

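View pics/top0.png

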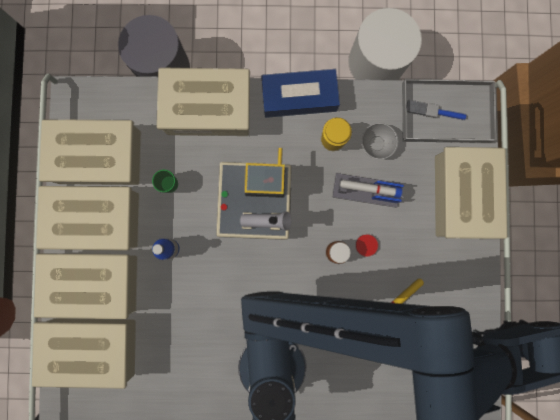

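{"api": "step_arm", "payload": {"targets": "468 -183 -60 -74.4;468 -183 -60 -74.4;468 -183 -60 -74.4;468 -183 -60 -74.4;468 -183 -60 -74.4;468 -183 -60 -74.4;468 -183 -60 -74.4;468 -183 -60 -74.4;468 -183 -60 -74.4;468 -183 -60 -74.4;468 -183 -60 -74.4;468 -183 -60 -74.4", "gripper": 0}}

```text
t: 2.55
tcp_pos: [0.5709, -0.2982, 0.2913]
tool_rot: [0.706, 0.708, -0.0, 0.0]
force: [0.2, -0.0, 0.1]
finger_gap: 0.997
gripper_force: 0.0
```

{"api": "step_arm", "payload": {"targets": "0 0 0 0;0 0 0 0;0 0 0 0"}}

```text
t: 2.85
tcp_pos: [0.5686, -0.3008, 0.2911]
tool_rot: [0.708, 0.706, -0.0, -0.0]
force: [0.1, 0.2, 0.1]
finger_gap: 1.0
gripper_force: 0.0
```

```bash
cat > b.py <<'E'
import sys
from h import *
np.set_printoptions(precision=4,suppress=True)
H=dict(lance_centre=.055,lance_mark=.055,rack=0,port_mouth=.17,port_gland=.1545,guard_hinge=.08,guard_bar=.125,toggle_pivot=.081,toggle_tip=.122)
C,im=shot('wrist',sys.argv[1]); s=manip.sense()
print(s['t'],s['tcp_pos'],s['tool_rot'],'cam',C[2][:3,3])
for q in sys.argv[2:]:
    for r in manip.mark_of('wrist',q)[:2]:
        print(q,round(r['p'],2),np.round(r['position']),atz(C,r['position'],H.get(q,0)))
E
python3 b.py w1.png lance_centre lance_mark rack
```

```text
2.9 [ 0.5687 -0.3007  0.2912] [ 0.7077  0.7065 -0.0001 -0.0002] cam [ 0.569  -0.2314  0.4326]
lance_centre 0.85 [283. 183.] [ 0.5772 -0.3057  0.055 ]
lance_centre 0.55 [ 36. 246.] [ 0.2526 -0.3882  0.055 ]
lance_mark 0.71 [281. 202.] [ 0.5755 -0.3285  0.055 ]
lance_mark 0.68 [ 27. 236.] [ 0.2429 -0.374   0.055 ]
rack 0.89 [280. 171.] [ 0.5744 -0.2997  0.    ]
```

View pics/w1.png

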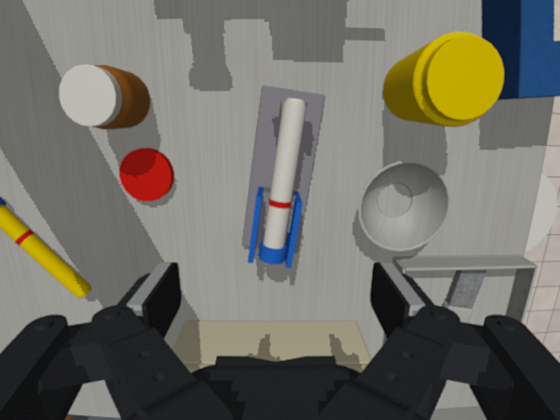

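```bash
cat > c.py <<'E'
from h import *
np.set_printoptions(precision=4,suppress=True)
C,im=shot('wrist'); s=manip.sense()
hsv=cv2.cvtColor(im,cv2.COLOR_RGB2HSV)
x=im[:, :].astype(int)
m=manip.masks_of('wrist','lance_centre')[0]['pixels']
ys,xs=np.nonzero(m); print(xs.min(),xs.max(),ys.min(),ys.max())
P=np.array([atz(C,(a,b),.055)[:2] for a,b in zip(xs,ys)]); c=P.mean(0)
w=np.linalg.svd(P-c,full_matrices=False)[2][0]; w*=np.sign(w[1]); t=(P-c)@w
n=np.array([w[1],-w[0]])
print('dir',w,np.degrees(np.arctan2(-w[0],w[1])),'ends',c+w*t.min(),c+w*t.max(),t.max()-t.min(),np.ptp((P-c)@n))
red=(hsv[...,1]>150)&((hsv[...,0]<8)|(hsv[...,0]>172))
red&=cv2.dilate(m.astype(np.uint8),np.ones((9,9)))>0
ys,xs=np.nonzero(red); print(len(xs),xs.mean(),ys.mean(),atz(C,(xs.mean(),ys.mean()),.063))
E
python3 c.py
```

```text
0 90 198 297
dir [-0.6577  0.7533] 41.12229244641305 ends [ 0.3118 -0.4571] [ 0.2039 -0.3336] 0.163969913256667 0.03783609686127522
66 22.96969696969697 236.6060606060606 [ 0.2454 -0.3713  0.063 ]
```

```bash
sed -i "s/m=manip.masks_of('wrist','lance_centre')\[0\]\['pixels'\]/m=[r for r in manip.masks_of('wrist','lance_centre') if 200<r['position'][0]<350][0]['pixels']/" c.py; python3 c.py
```

```text
257 304 99 264
dir [0.1442 0.9895] -8.291437211682641 ends [ 0.5618 -0.4099] [ 0.5909 -0.2105] 0.20155666815136358 0.03561458798851294
100 278.17 204.85 [ 0.5728 -0.3294  0.063 ]
```

{"api": "step_arm", "payload": {"targets": "170 -90 0 0;170 -90 0 0;170 -90 0 0;170 -90 0 0;170 -90 0 0;170 -90 0 0;170 -90 0 0"}}

```text
t: 3.95
tcp_pos: [0.4809, -0.1306, 0.2918]
tool_rot: [0.707, 0.707, 0.0, 0.001]
force: [0.2, 1.1, -0.1]
finger_gap: 1.001
gripper_force: 0.0
```

```bash
python3 b.py w2.png port_mouth port_gland guard_hinge guard_bar toggle_pivot toggle_tip
```

```text
4.0 [ 0.4809 -0.1309  0.2916] [0.7072 0.707  0.0001 0.0008] cam [ 0.4808 -0.061   0.4331]
port_mouth 0.67 [255.  90.] [ 0.4651 -0.04    0.17  ]
port_mouth 0.29 [474.  72.] [ 0.637  -0.0234  0.17  ]
port_gland 0.71 [260.  52.] [ 0.4685 -0.0094  0.1545]
port_gland 0.23 [472.  72.] [ 0.6448 -0.0212  0.1545]
guard_bar 0.88 [469.  73.] [ 0.6592 -0.018   0.125 ]
```

View pics/w2.png

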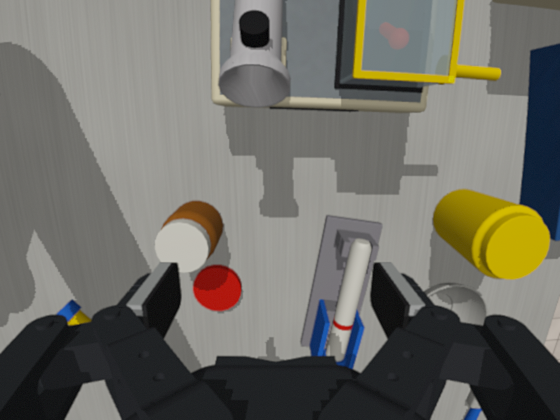

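{"api": "step_arm", "payload": {"targets": "50 60 0 0;50 60 0 0;50 60 0 0;50 60 0 0"}}

```text
t: 4.7
tcp_pos: [0.5396, -0.0794, 0.2909]
tool_rot: [0.706, 0.708, -0.0, -0.0]
force: [-0.2, 0.8, -0.2]
finger_gap: 1.003
gripper_force: 0.0
```

```bash
python3 b.py w3.png port_mouth port_gland guard_hinge guard_bar toggle_pivot toggle_tip
```

```text
4.75 [ 0.5391 -0.0797  0.2909] [ 0.7068  0.7074 -0.0005 -0.0005] cam [ 0.5399 -0.0099  0.4323]
port_mouth 0.65 [183. 155.] [ 0.4644 -0.0384  0.17  ]
port_gland 0.58 [188. 119.] [ 0.4666 -0.01    0.1545]
guard_bar 0.6 [406. 127.] [ 0.6617 -0.0168  0.125 ]
guard_bar 0.43 [301. 316.] [ 0.5676 -0.2183  0.125 ]
```

View pics/w3.png

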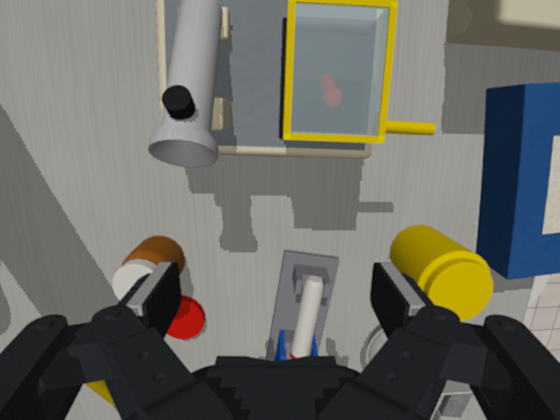

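```bash
cat > d.py <<'E'
from h import *
np.set_printoptions(precision=4,suppress=True)
s=dict(tcp_pos=[0.5391,-0.0797,0.2909],tool_rot=[0.7068,0.7074,-.0005,-.0005]); C=cam('wrist',s)
s2=dict(tcp_pos=[0.4809,-0.1309,0.2916],tool_rot=[0.7072,0.707,.0001,.0008]); D=cam('wrist',s2)
im=cv2.imread('pics/w3.png'); hsv=cv2.cvtColor(im,cv2.COLOR_BGR2HSV)
y=(hsv[...,0]>18)&(hsv[...,0]<35)&(hsv[...,1]>150)
def line(m,z):
    ys,xs=np.nonzero(m); P=np.array([atz(C,(a,b),z)[:2] for a,b in zip(xs,ys)]);c=P.mean(0);w=np.linalg.svd(P-c,full_matrices=False)[2][0];return len(xs),c,w,P.min(0),P.max(0)
b=np.zeros_like(y); b[115:140,390:440]=1; print('bar',line(y&b,.125))
b[:]=0; b[130:145,295:375]=1; print('front edge',line(y&b,.147))
b[:]=0; b[15:125,375:400]=1; print('side edge',line(y&b,.147))
print('unit front',atz(C,(225,150),.08),atz(C,(365,155),.08))
print('mouth tri',tri([(C,(183,155)),(D,(255,90))]),'gland',tri([(C,(188,119)),(D,(260,52))]),'bar',tri([(C,(406,127)),(D,(469,73))]))
print('screw',atz(C,(178,101),.184),atz(D,(254,27),.184))
print('ball tip',atz(C,(331,96),.122))
print('rim L/R',atz(C,(149,148),.17),atz(C,(218,154),.17),atz(D,(219,88),.17),atz(D,(290,88),.17))
E
python3 d.py
```

```text
bar (519, array([ 0.6662, -0.0173]), array([ 0.9995, -0.0317]), array([ 0.645 , -0.0231]), array([ 0.6881, -0.0117]))
front edge (542, array([ 0.5901, -0.0264]), array([ 0.9995, -0.0305]), array([ 0.5558, -0.0299]), array([ 0.6248, -0.0226]))
side edge (808, array([0.6326, 0.0273]), array([ 0.0044, -1.    ]), array([ 0.6279, -0.0144]), array([0.6456, 0.0727]))
unit front [ 0.4845 -0.0434  0.08  ] [ 0.636  -0.0483  0.08  ]
mouth tri [ 0.4648 -0.0395  0.1697] gland [ 0.4689 -0.011   0.1634] bar [ 0.6646 -0.0172  0.1152]
screw [0.4671 0.0026 0.184 ] [0.4661 0.0014 0.184 ]
ball tip [0.5896 0.0098 0.122 ]
rim L/R [ 0.4367 -0.0329  0.17  ] [ 0.4928 -0.0381  0.17  ] [ 0.4377 -0.0387  0.17  ] [ 0.4924 -0.0389  0.17  ]
```

```bash
cat > e.py <<'E'
from h import *
np.set_printoptions(precision=4,suppress=True)
s=dict(tcp_pos=[0.5687,-0.3007,0.2912],tool_rot=[0.7077,0.7065,-.0001,-.0002]); C=cam('wrist',s)
print('base front',atz(C,(264,87),.012),atz(C,(325,95),.012))
print('predicted px for rack centred at lance:')
for off in (0,.008,.015):
  c=np.array([.576+.144*off,-.307+off]); d=np.array([.1442,.9895]); n=np.array([.9895,-.1442])
  f=lambda a,b,z: np.round(proj(C,[*(c+d*a+n*b),z]))
  print(off,'cheekfront',f(-.019,-.027,.072),f(-.019,.027,.072),'cheekback',f(-.103,-.027,.072),f(-.103,.027,.072),'base',f(.1075,-.04,.012),f(.1075,.04,.012))
im=cv2.imread('pics/w1.png')[80:280,200:360]; cv2.imwrite('pics/w1c.png',cv2.resize(im,None,fx=3,fy=3,interpolation=2))
E
python3 e.py
```

```text
base front [ 0.5548 -0.1937  0.012 ] [ 0.6301 -0.2031  0.012 ]
predicted px for rack centred at lance:
0 cheekfront [256. 200.] [303. 206.] cheekback [247. 266.] [291. 272.] base [262.  88.] [326.  98.]
0.008 cheekfront [257. 193.] [304. 200.] cheekback [248. 260.] [292. 266.] base [263.  81.] [327.  91.]
0.015 cheekfront [258. 187.] [305. 194.] cheekback [249. 255.] [293. 261.] base [263.  75.] [328.  85.]
```

View pics/w1c.png

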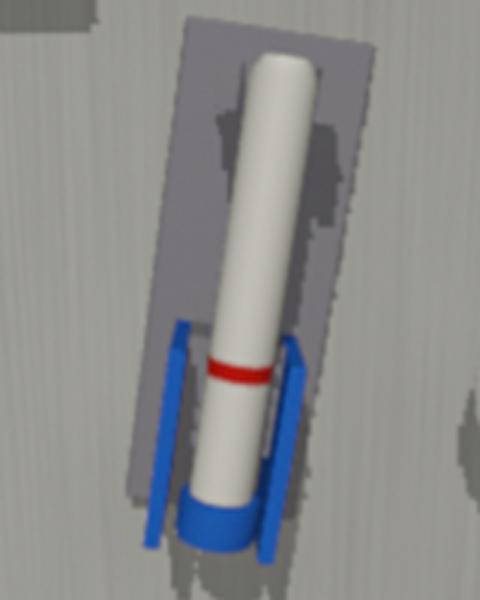

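{"api": "step_arm", "payload": {"targets": "-227 37 0 8.3;-227 37 0 8.3;-227 37 0 8.3;-227 37 0 8.3;-227 37 0 8.3;-227 37 120 8.3;-227 37 120 8.3;-227 37 120 8.3;-227 37 120 8.3;-227 37 120 8.3;-227 37 120 8.3"}}

```text
t: 6.15
tcp_pos: [0.5781, -0.3076, 0.1737]
tool_rot: [0.756, 0.654, 0.0, 0.002]
force: [-0.6, -0.3, 0.1]
finger_gap: 1.0
gripper_force: 0.0
```

```bash
python3 b.py w4.png lance_centre lance_mark; python3 c.py
```

```text
6.2 [ 0.5781 -0.3075  0.1738] [0.7562 0.6543 0.0005 0.0024] cam [ 0.5878 -0.2384  0.3149]
lance_centre 0.76 [275. 204.] [ 0.5787 -0.307   0.055 ]
lance_mark 0.93 [272. 231.] [ 0.5729 -0.3303  0.055 ]
255 292 79 316
dir [0.1428 0.9897] -8.211416783498123 ends [ 0.5616 -0.413 ] [ 0.5909 -0.2099] 0.20524391970317232 0.033792887618877276
225 273.5777777777778 233.64444444444445 [ 0.5735 -0.3295  0.063 ]
```

View pics/w4.png

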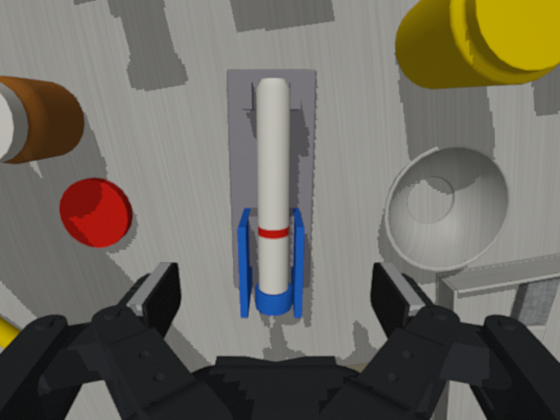

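{"api": "step_arm", "payload": {"targets": "1 -1 50 0;1 -1 100 0;1 -1 138 0;1 -1 138 0;1 -1 138 0;1 -1 138 0"}}

```text
t: 7.0
tcp_pos: [0.5778, -0.3068, 0.0361]
tool_rot: [0.756, 0.654, 0.001, 0.003]
force: [0.2, -0.1, 1.2]
finger_gap: 1.001
gripper_force: 0.0
```

{"api": "step_arm", "payload": {"targets": "0 0 0 0;0 0 0 0;0 0 0 0;0 0 0 0;0 0 0 0;0 0 0 0;0 0 0 0;0 0 0 0;0 0 0 0", "gripper": 1, "squeeze": 30}}

```text
t: 7.9
tcp_pos: [0.5761, -0.3056, 0.034]
tool_rot: [0.756, 0.654, -0.0, 0.0]
force: [-0.5, 0.5, 6.0]
finger_gap: 0.293
gripper_force: 29.6
```

{"api": "step_arm", "payload": {"targets": "0 0 -25 0;0 0 -50 0;0 0 -100 0;0 0 -140 0;0 0 -166 0;56 -66 -166 -3;112 -133 -166 -6.5;112 -133 -166 -6.5;112 -133 -166 -6.5;112 -133 -166 -6.5;112 -133 -166 -6.5;112 -133 -166 -6.5"}}

```text
t: 9.1
tcp_pos: [0.4618, -0.1766, 0.1994]
tool_rot: [0.718, 0.696, 0.0, 0.001]
force: [-0.6, -1.1, -2.2]
finger_gap: 0.291
gripper_force: 30.3
```

```bash
python3 b.py w5.png port_mouth lance_centre lance_mark
```

```text
9.15 [ 0.4617 -0.1767  0.1993] [0.7181 0.6959 0.0001 0.0008] cam [ 0.4639 -0.107   0.3407]
lance_centre 0.95 [277. 291.] [ 0.4604 -0.2727  0.055 ]
lance_mark 0.58 [275. 337.] [ 0.4568 -0.3262  0.055 ]
lance_mark 0.43 [376. 285.] [ 0.5588 -0.269   0.055 ]
```

View pics/w5.png

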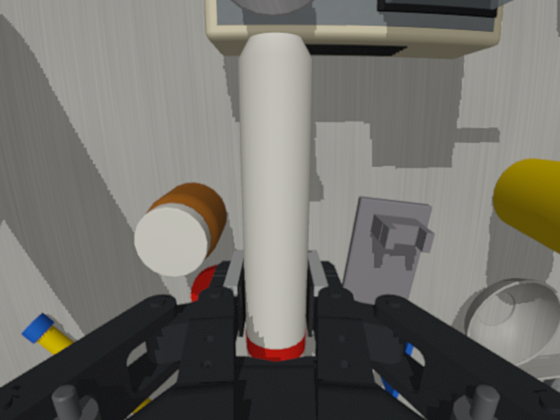

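```bash
python3 - <<'E'
from h import *
s=dict(tcp_pos=[0.4617,-0.1767,0.1993],tool_rot=[.7181,.6959,.0001,.0008]);C=cam('wrist',s)
for p in [(276,35),(246,40),(309,40),(240,60),(312,60),(248,262),(309,262)]: print(p,atz(C,p,.2205))
E
```

```text
(276, 35) [ 0.46509296 -0.07949485  0.2205    ]
(246, 40) [ 0.45479876 -0.08074505  0.2205    ]
(309, 40) [ 0.47631776 -0.08140884  0.2205    ]
(240, 60) [ 0.45240634 -0.08716483  0.2205    ]
(312, 60) [ 0.4772814  -0.08794259  0.2205    ]
(248, 262) [ 0.451174  -0.1629714  0.2205   ]
(309, 262) [ 0.47585448 -0.16375924  0.2205    ]
```

{"api": "step_arm", "payload": {"targets": "0 -1 30 0;0 -1 56 0;0 -1 56 0;20 -1 56 0;38 -1 56 0;46 -1 56 0;50 -1 56 0;50 -1 56 0;50 -1 56 0"}}

```text
t: 10.2
tcp_pos: [0.4616, -0.1261, 0.1437]
tool_rot: [0.718, 0.696, 0.0, 0.001]
force: [0.1, -0.6, -1.2]
finger_gap: 0.292
gripper_force: 30.3
```

```bash
python3 b.py w6.png port_mouth
```

```text
10.25 [ 0.4614 -0.1262  0.1436] [0.7181 0.696  0.0001 0.0006] cam [ 0.4638 -0.0565  0.2851]
port_mouth 0.61 [517. 372.] [ 0.5738 -0.1719  0.17  ]
```

View pics/w6.png

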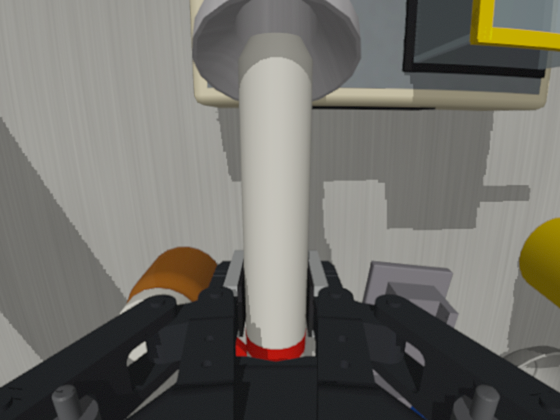

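{"api": "step_arm", "payload": {"targets": "3 0 0 0;5 0 0 0;5.5 0 -8 0;6.5 0 -16 0;8 0 -24 0;10 0 -31 0;12 0 -37 0;12 0 -37 0", "squeeze": 20}}

```text
t: 11.1
tcp_pos: [0.4622, -0.1161, 0.1822]
tool_rot: [0.717, 0.697, -0.001, 0.003]
force: [-2.2, -8.8, -2.5]
finger_gap: 0.291
gripper_force: 30.7
```

```bash
cat > f.py <<'E'
import sys
from h import *
np.set_printoptions(precision=4,suppress=True)
s=manip.sense();C,im=shot('wrist',sys.argv[1]);hsv=cv2.cvtColor(im,cv2.COLOR_RGB2HSV)
print(s['t'],s['tcp_pos'],s['force'],s['ft_torque'])
red=(hsv[...,1]>140)&((hsv[...,0]<8)|(hsv[...,0]>172));red[:, :200]=0;red[:,360:]=0
ys,xs=np.nonzero(red)
if len(xs): print('red',len(xs),xs.mean(),ys.mean(),xs.min(),xs.max(),ys.min(),ys.max())
w=(hsv[...,1]<40)&(hsv[...,2]>150)
for r in range(100,400,25):
    x=np.nonzero(w[r,200:360])[0]+200
    print(r,(x.min(),x.max()) if len(x) else None,end=' ')
print()
E
python3 f.py w7.png
```

```text
11.1 [ 0.4622 -0.1161  0.1822] [-2.2118 -8.811  -2.5141] [-1.5261  0.3904  0.1557]
red 842 266.09501187648453 351.1733966745843 235 306 327 361
100 (np.int64(200), np.int64(301)) 125 (np.int64(200), np.int64(301)) 150 (np.int64(200), np.int64(301)) 175 (np.int64(200), np.int64(301)) 200 (np.int64(200), np.int64(359)) 225 (np.int64(200), np.int64(359)) 250 (np.int64(220), np.int64(359)) 275 (np.int64(248), np.int64(353)) 300 (np.int64(249), np.int64(302)) 325 (np.int64(250), np.int64(302)) 350 (np.int64(265), np.int64(285)) 375 None
```

```bash
python3 - <<'E'
from h import *
C,im=shot('scene','s2.png'); w=cv2.imread('pics/w7.png')
a=cv2.resize(im[100:260,190:370,::-1],None,fx=2.6,fy=2.6,interpolation=2)[:416]
b=cv2.resize(w,None,fx=.59,fy=.59); o=np.zeros((416,800,3),np.uint8); o[:,:468]=a; o[:b.shape[0],469:469+b.shape[1]]=b
cv2.imwrite('pics/m1.png',o)
E
```

```text
(no output)
```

View pics/m1.png

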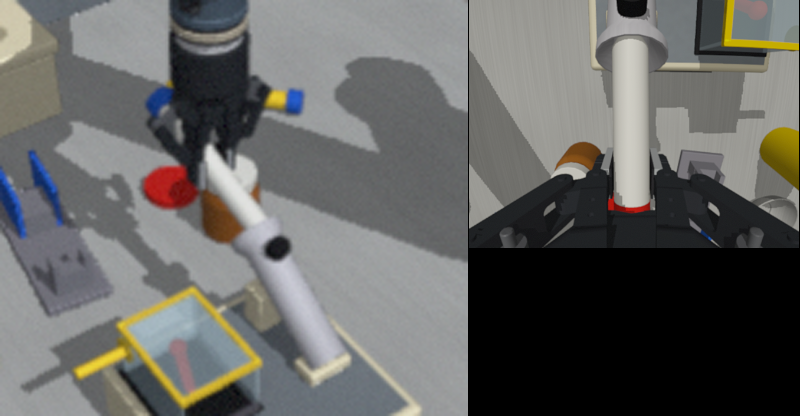

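{"api": "step_arm", "payload": {"targets": "2 0 -5 0;4 0 -9 0;8 0 -6.5 0;12.5 0 -4 0;17 0 -1.5 0;21 0 1 0;25.5 0 3.5 0;25.5 0 3.5 0", "gripper": 1, "squeeze": 30}}

```text
t: 12.0
tcp_pos: [0.4625, -0.0873, 0.177]
tool_rot: [0.718, 0.696, 0.001, 0.0]
force: [0.7, -0.9, -4.2]
finger_gap: 0.292
gripper_force: 30.9
```

```bash
python3 f.py w8.png
```

```text
12.0 [ 0.4625 -0.0873  0.177 ] [ 0.6861 -0.863  -4.1636] [-0.3563 -0.2245 -0.0624]
red 568 269.5369718309859 354.49295774647885 235 306 345 361
100 (np.int64(200), np.int64(307)) 125 (np.int64(200), np.int64(322)) 150 (np.int64(200), np.int64(206)) 175 (np.int64(200), np.int64(301)) 200 (np.int64(200), np.int64(301)) 225 (np.int64(200), np.int64(359)) 250 (np.int64(200), np.int64(359)) 275 (np.int64(249), np.int64(359)) 300 (np.int64(250), np.int64(303)) 325 (np.int64(254), np.int64(303)) 350 (np.int64(260), np.int64(294)) 375 None
```

{"api": "step_arm", "payload": {"targets": "4.5 0 2.5 0;9 0 5 0;13 0 7.5 0;17.5 0 10 0;20 0 11.5 0;20 0 11.5 0"}}

```text
t: 12.65
tcp_pos: [0.4637, -0.0686, 0.166]
tool_rot: [0.718, 0.697, -0.0, 0.001]
force: [0.2, -4.3, 0.6]
finger_gap: 0.289
gripper_force: 31.3
```

```bash
python3 f.py w9.png
```

```text
12.65 [ 0.4637 -0.0686  0.166 ] [ 0.1952 -4.313   0.6381] [-0.8916  0.0106  0.0307]
red 457 275.75054704595186 355.23851203501096 245 306 348 361
100 (np.int64(200), np.int64(308)) 125 (np.int64(200), np.int64(309)) 150 (np.int64(200), np.int64(309)) 175 (np.int64(200), np.int64(337)) 200 (np.int64(200), np.int64(279)) 225 (np.int64(200), np.int64(302)) 250 (np.int64(200), np.int64(359)) 275 (np.int64(200), np.int64(359)) 300 (np.int64(250), np.int64(359)) 325 (np.int64(251), np.int64(304)) 350 (np.int64(239), np.int64(296)) 375 None
```

{"api": "step_arm", "payload": {"targets": "0 0 0 0;0 0 0 0;0 0 0 0;0 0 0 0;0 0 0 0", "gripper": 0}}

```text
t: 13.2
tcp_pos: [0.4626, -0.0677, 0.1652]
tool_rot: [0.718, 0.696, 0.0, -0.0]
force: [0.4, 0.4, -0.2]
finger_gap: 1.0
gripper_force: 0.0
```

{"api": "step_arm", "payload": {"targets": "-25 0 -13 0;-51 0 -27 0;-51 0 -27 0;-51 0 -27 0;-51 0 -27 0"}}

```text
t: 13.7
tcp_pos: [0.4604, -0.1179, 0.1917]
tool_rot: [0.718, 0.696, -0.0, -0.001]
force: [-0.4, 0.0, 0.3]
finger_gap: 1.001
gripper_force: 0.0
```

```bash
cat > g.py <<'E'
import sys
from h import *
np.set_printoptions(precision=4,suppress=True)
Mo=np.array([.4648,-.0395,.170]); hh=np.array([.031,1,0])/np.hypot(.031,1); ax=.866*hh+[0,0,-.5]; up=.5*hh+[0,0,.866]
s=manip.sense();C,im=shot('wrist',sys.argv[1]);hsv=cv2.cvtColor(im,cv2.COLOR_RGB2HSV)
print(s['t'],s['tcp_pos'],s['force'],s['finger_gap'])
red=(hsv[...,1]>140)&((hsv[...,0]<8)|(hsv[...,0]>172));red=red.astype(np.uint8)
n,l,st,ce=cv2.connectedComponentsWithStats(red)
for i in range(1,n):
    if st[i,4]>40: print('red',st[i],ce[i])
blue=((hsv[...,0]>100)&(hsv[...,0]<125)&(hsv[...,1]>140)&(hsv[...,2]>80)).astype(np.uint8)
n,l,st,ce=cv2.connectedComponentsWithStats(blue)
for i in range(1,n):
    if st[i,4]>60: print('blue',st[i],ce[i])
dep=float(sys.argv[2])/1000
for sag in (0,.035,.07):
    # lance pivoting at 31mm depth, tip depth dep
    a=ax*np.cos(sag)-up*np.sin(sag)*-1*0 ; a=ax*np.cos(sag)+up*np.sin(sag); u=up*np.cos(sag)-ax*np.sin(sag)
    P=Mo+ax*.031; b=P+a*(dep-.031-.120); t0=P+a*(dep-.031-.175); t1=P+a*(dep-.031-.195)
    print(sag,'band top',proj(C,b+u*.013),'bandL/R',proj(C,b-np.cross(a,u)*.013),proj(C,b+np.cross(a,u)*.013),'capfront top',proj(C,t0+u*.017),'cap end top',proj(C,t1+u*.017))
E
python3 g.py w10.png 62
```

```text
13.7 [ 0.4604 -0.1179  0.1917] [-0.4084  0.0304  0.2708] 1.0008240746311075
red [ 250  208   59   22 1040] [279.0115 217.7038]
red [ 197  313   51   53 1881] [223.6667 337.5928]
red [ 81 390  16  20  90] [ 89.2556 400.4778]
blue [353 352  10  21 113] [357.4513 361.8673]
0 band top [279.9798 209.0821] bandL/R [249.5894 216.4957] [309.654  216.5496] capfront top [280.3665 360.1706] cap end top [280.417  421.7794]
0.035 band top [279.89   211.9658] bandL/R [250.1483 217.9641] [308.9429 218.017 ] capfront top [280.1859 358.7831] cap end top [280.2065 417.0532]
0.07 band top [279.8031 214.4711] bandL/R [250.6882 219.1343] [308.2564 219.1863] capfront top [280.0186 357.0043] cap end top [280.0141 412.1617]
```

{"api": "step_arm", "payload": {"targets": "0 0 0 0;0 0 0 0;0 0 0 0;0 0 0 0;0 0 0 0;0 0 0 0;0 0 0 0", "gripper": 1, "squeeze": 45}}

```text
t: 14.45
tcp_pos: [0.4613, -0.1188, 0.1923]
tool_rot: [0.718, 0.696, 0.0, -0.0]
force: [0.8, 0.7, -0.9]
finger_gap: 0.291
gripper_force: 45.0
```

{"api": "step_arm", "payload": {"targets": "4 0 0 0;8.5 0 2.5 0;13 0 5 0;17 0 7.5 0;21.5 0 10 0;26 0 12.5 0;30 0 15 0;30 0 15 0"}}

```text
t: 15.25
tcp_pos: [0.4627, -0.0902, 0.1776]
tool_rot: [0.717, 0.697, -0.001, 0.002]
force: [-0.0, -4.6, 0.7]
finger_gap: 0.29
gripper_force: 45.1
```

```bash
python3 g.py w11.png 97
```

```text
15.25 [ 0.4627 -0.0902  0.1776] [-0.0082 -4.5604  0.6747] 0.2901619221165371
red [ 247  206   59   22 1016] [275.6516 215.6043]
red [235 342   8  10  52] [238.3654 346.9038]
0 band top [276.5666 201.1916] bandL/R [246.9001 209.0437] [305.9353 209.1235] capfront top [276.5767 348.2645] cap end top [276.5464 408.4396]
0.035 band top [276.5435 203.4384] bandL/R [247.2568 210.0042] [305.541  210.0827] capfront top [276.5242 347.9542] cap end top [276.4846 405.548 ]
0.07 band top [276.521  205.4788] bandL/R [247.6073 210.7972] [305.154  210.8746] capfront top [276.4749 347.2828] cap end top [276.4273 402.3961]
```

```bash
cat > fit.py <<'E'
import sys
from h import *
np.set_printoptions(precision=4,suppress=True)
Mo=np.array([.4648,-.0395,.170]); hh=np.array([.031,1,0])/np.hypot(.031,1); ax=.866*hh+[0,0,-.5]; up=.5*hh+[0,0,.866]
def band(C,dep,sag):
    a=ax*np.cos(sag)+up*np.sin(sag);u=up*np.cos(sag)-ax*np.sin(sag);v=np.cross(a,u)
    b=Mo+ax*.031+a*(dep-.151); pts=[]
    for x in np.linspace(-.004,.004,9):
        for t in np.radians(np.arange(0,360,6)):
            n=u*np.cos(t)+v*np.sin(t); p=b+a*x+n*.013
            if n@(C[2][:3,3]-p)>0: pts.append(proj(C,p))
    h=cv2.convexHull(np.array(pts,np.float32)); m=np.zeros((420,560),np.uint8)
    # not convex (curved): use per-strip quads
    m[:]=0
    P=np.array(pts).reshape(9,-1,2) if len(pts)%9==0 else None
    o=P[0]; e=P[-1]; k=np.argsort(o[:,0]); poly=np.vstack([o[k],e[np.argsort(e[:,0])][::-1]])
    cv2.fillPoly(m,[np.round(poly*16).astype(np.int32)],1,shift=4)
    ys,xs=np.nonzero(m); return xs.mean(),ys.mean(),ys.min(),ys.max(),len(xs),xs.min(),xs.max()
if __name__=='__main__':
    s=manip.sense();C,im=shot('wrist',sys.argv[1]);hsv=cv2.cvtColor(im,cv2.COLOR_RGB2HSV)
    print(s['t'],s['tcp_pos'],s['force'])
    red=((hsv[...,1]>140)&((hsv[...,0]<8)|(hsv[...,0]>172))).astype(np.uint8)
    n,l,st,ce=cv2.connectedComponentsWithStats(red)
    for i in range(1,n):
        if st[i,4]>100: print('red',st[i],ce[i])
    for sag in (0,.035):
        for d in map(float,sys.argv[2:]): print(sag,d,np.round(band(C,d/1000,sag),1))
E
python3 - <<'E'
from fit import *
C=cam('wrist',dict(tcp_pos=[0.4604,-0.1179,0.1917],tool_rot=[.718,.696,0,-.001]))
for sag in (0,.035,.07):
    for d in (56,59,62): print(sag,d,np.round(band(C,d/1000,sag),1))
E
python3 fit.py w12.png 88 91 94 97
```

```text
0 56 [ 279.5  225.5  214.   239.  1280.   249.   310. ]
0 59 [ 279.7  218.2  207.   232.  1262.   249.   310. ]
0 62 [ 279.6  211.   199.   225.  1239.   249.   310. ]
0.035 56 [ 279.8  228.   217.   240.  1235.   250.   310. ]
0.035 59 [ 279.5  220.6  210.   233.  1208.   250.   309. ]
0.035 62 [ 279.5  213.4  202.   227.  1203.   250.   309. ]
0.07 56 [ 279.5  229.9  219.   241.  1184.   250.   309. ]
0.07 59 [ 279.5  222.9  212.   234.  1185.   250.   309. ]
0.07 62 [ 279.4  215.7  205.   228.  1165.   250.   309. ]
15.3 [ 0.4627 -0.0901  0.1776] [-0.7855 -5.2555  0.0992]
red [ 247  206   59   22 1019] [275.629  215.6163]
0 88.0 [ 276.5  224.5  213.   238.  1244.   246.   307. ]
0 91.0 [ 276.5  217.3  206.   231.  1242.   246.   307. ]
0 94.0 [ 276.2  210.1  199.   224.  1210.   246.   306. ]
0 97.0 [ 276.4  203.   192.   217.  1181.   247.   306. ]
0.035 88.0 [ 276.4  226.4  216.   239.  1209.   247.   306. ]
0.035 91.0 [ 276.5  219.1  208.   232.  1210.   247.   306. ]
0.035 94.0 [ 276.5  212.   201.   225.  1201.   247.   306. ]
0.035 97.0 [ 276.3  204.9  194.   218.  1172.   247.   306. ]
```

{"api": "step_arm", "payload": {"targets": "4.5 0 2.5 0;9 0 5 0;13 0 7.5 0;17.5 0 10 0;20 0 11.5 0;20 0 11.5 0;20 0 11.5 0"}}

```text
t: 16.05
tcp_pos: [0.4633, -0.0697, 0.166]
tool_rot: [0.718, 0.696, -0.0, 0.001]
force: [0.5, -4.9, -0.5]
finger_gap: 0.291
gripper_force: 45.1
```

```bash
python3 fit.py w13.png 111 114 117 120
```

```text
16.05 [ 0.4633 -0.0697  0.166 ] [ 0.4514 -4.9487 -0.4586]
red [ 246  206   60   22 1035] [275.3836 215.6097]
0 111.0 [ 276.5  226.   215.   239.  1251.   246.   307. ]
0 114.0 [ 276.5  218.6  207.   232.  1243.   246.   307. ]
0 117.0 [ 276.2  211.4  200.   225.  1220.   246.   306. ]
0 120.0 [ 276.5  204.2  193.   219.  1196.   247.   306. ]
0.035 111.0 [ 276.5  227.2  216.   240.  1223.   247.   306. ]
0.035 114.0 [ 276.5  220.   209.   233.  1225.   247.   306. ]
0.035 117.0 [ 276.5  212.8  202.   226.  1200.   247.   306. ]
0.035 120.0 [ 276.5  205.8  195.   219.  1195.   247.   306. ]
```

```bash
cat > rim.py <<'E'
from fit import *
v=np.cross(ax,up)
V=[('w10.png',[0.4604,-0.1179,0.1917],[.718,.696,0,-.001]),('w12.png',[.4627,-.0901,.1776],[.7175,.6965,-.0005,.001]),('w6.png',[.4614,-.1262,.1436],[.7181,.696,.0001,.0006]),('w2.png',[.4809,-.1309,.2916],[.7072,.707,.0001,.0008]),('w3.png',[.5391,-.0797,.2909],[.7068,.7074,-.0005,-.0005])]
for f,p,q in V:
    C=cam('wrist',dict(tcp_pos=p,tool_rot=q)); g=cv2.GaussianBlur(cv2.imread('pics/'+f).astype(np.float32),(0,0),1)
    out=[]
    for t in range(90,271,15):   # angle from up; 180 = lower edge
        a=np.radians(t); P=lambda r:proj(C,Mo+(up*np.cos(a)+v*np.sin(a))*r)
        rs=np.arange(.020,.036,.0005); px=np.array([P(r) for r in rs],np.float32)
        if px.min()<1 or px[:,1].max()>415: out.append((t,None)); continue
        S=cv2.remap(g,px[:,0][None],px[:,1][None],1)[0]; d=np.abs(np.diff(S,axis=0)).sum(1)
        k=np.argsort(d)[-1]; out.append((t,round(1000*rs[k]+.25,1),int(d[k])))
    print(f,out)
E
python3 rim.py
```

```text
w10.png [(90, np.float64(26.8), 29), (105, np.float64(25.8), 61), (120, np.float64(25.8), 22), (135, np.float64(24.8), 20), (150, np.float64(28.3), 12), (165, np.float64(34.8), 1), (180, np.float64(22.8), 0), (195, np.float64(32.3), 0), (210, np.float64(29.3), 16), (225, np.float64(20.2), 20), (240, np.float64(26.3), 26), (255, np.float64(26.8), 61), (270, np.float64(27.3), 89)]
w12.png [(90, np.float64(26.3), 24), (105, np.float64(25.3), 15), (120, np.float64(24.3), 8), (135, np.float64(20.2), 12), (150, np.float64(27.8), 12), (165, np.float64(34.8), 1), (180, np.float64(28.8), 0), (195, np.float64(28.8), 0), (210, np.float64(30.8), 16), (225, np.float64(20.2), 28), (240, np.float64(28.3), 36), (255, np.float64(25.8), 40), (270, np.float64(26.8), 61)]
w6.png [(90, np.float64(26.8), 41), (105, np.float64(26.3), 34), (120, np.float64(25.8), 79), (135, np.float64(25.8), 42), (150, np.float64(28.3), 53), (165, np.float64(31.8), 1), (180, np.float64(28.3), 0), (195, np.float64(28.8), 0), (210, np.float64(30.3), 18), (225, np.float64(26.3), 44), (240, np.float64(26.8), 81), (255, np.float64(26.8), 94), (270, np.float64(27.3), 86)]
w2.png [(90, np.float64(27.3), 21), (105, np.float64(28.8), 27), (120, np.float64(26.3), 16), (135, np.float64(30.8), 13), (150, np.float64(30.8), 19), (165, np.float64(23.8), 6), (180, np.float64(23.8), 5), (195, np.float64(23.3), 6), (210, np.float64(23.8), 8), (225, np.float64(30.3), 10), (240, np.float64(26.8), 35), (255, np.float64(28.8), 33), (270, np.float64(27.3), 55)]
w3.png [(90, np.float64(27.8), 14), (105, np.float64(26.3), 11), (120, np.float64(26.3), 8), (135, np.float64(26.8), 4), (150, np.float64(20.2), 2), (165, np.float64(21.2), 3), (180, np.float64(21.8), 2), (195, np.float64(24.3), 7), (210, np.float64(24.8), 10), (225, np.float64(24.8), 11), (240, np.float64(24.3), 12), (255, np.float64(26.3), 16), (270, np.float64(26.8), 27)]
```

{"api": "step_arm", "payload": {"targets": "2 0 1.2 0;4.4 0 2.5 0;4.4 0 2.5 0;4.4 0 2.5 0"}}

```text
t: 16.5
tcp_pos: [0.4633, -0.0652, 0.1634]
tool_rot: [0.718, 0.696, -0.0, 0.001]
force: [-0.1, -4.3, -0.8]
finger_gap: 0.292
gripper_force: 45.0
```

{"api": "step_arm", "payload": {"targets": "0 0 0 0;0 0 0 0;0 0 0 0;0 0 0 0;0 0 0 0", "gripper": 0}}

```text
t: 17.0
tcp_pos: [0.4627, -0.0642, 0.1633]
tool_rot: [0.718, 0.696, 0.0, -0.0]
force: [-0.2, -1.5, 0.7]
finger_gap: 1.007
gripper_force: 0.0
```

```bash
python3 fit.py w14.png 114 117 120 123
```

```text
17.0 [ 0.4627 -0.0642  0.1633] [-0.1556 -1.4676  0.7215]
red [ 248  208   59   22 1027] [277.3447 217.6748]
0 114.0 [ 278.2  233.3  222.   246.  1263.   248.   309. ]
0 117.0 [ 278.  226.  215.  239. 1243.  248.  308.]
0 120.0 [ 278.2  218.8  208.   232.  1210.   248.   308. ]
0 123.0 [ 278.2  211.7  200.   226.  1213.   248.   308. ]
0.035 114.0 [ 278.   234.7  224.   247.  1260.   248.   308. ]
0.035 117.0 [ 278.2  227.5  217.   240.  1226.   248.   308. ]
0.035 120.0 [ 278.2  220.2  209.   233.  1222.   248.   308. ]
0.035 123.0 [ 278.1  213.   202.   226.  1209.   248.   308. ]
```

{"api": "step_arm", "payload": {"targets": "0 0 -40 0;0 0 -80 0;0 0 -100 0;0 0 -100 0;26 98 -100 8;53 197 -100 90;53 197 -100 90;53 197 -100 90;53 197 -100 90;53 197 -100 90;53 197 -100 90;53 197 -100 90"}}

```text
t: 18.25
tcp_pos: [0.6606, -0.0173, 0.261]
tool_rot: [0.985, 0.171, -0.002, -0.001]
force: [-0.2, 0.2, 0.8]
finger_gap: 0.997
gripper_force: 0.0
```

{"api": "step_arm", "payload": {"targets": "0 0 0 8.5;0 0 0 17;0 0 0 19;0 0 0 19;0 0 0 19"}}

```text
t: 18.75
tcp_pos: [0.6609, -0.0176, 0.262]
tool_rot: [1.0, 0.01, -0.001, -0.0]
force: [-0.7, 0.5, -0.2]
finger_gap: 0.995
gripper_force: 0.0
```

```bash
python3 b.py w15.png guard_bar port_mouth lance_mark guard_hinge toggle_tip; python3 -c "
from h import *
s=manip.sense();R_=R.from_quat(s['tool_rot']).as_matrix();print(np.round(R_,3))"
```

```text
18.8 [ 0.661  -0.0176  0.2623] [ 1.      0.0097 -0.0008 -0.0002] cam [ 0.731  -0.0164  0.4033]
guard_bar 0.75 [278. 196.] [ 0.6632 -0.0197  0.125 ]
[[ 1.     0.019 -0.   ]
 [ 0.019 -1.     0.   ]
 [-0.    -0.    -1.   ]]
```

```bash
python3 - <<'E'
from h import *
np.set_printoptions(precision=4,suppress=True)
C=cam('wrist',manip.sense()); im=cv2.imread('pics/w15.png');hsv=cv2.cvtColor(im,cv2.COLOR_BGR2HSV)
y=((hsv[...,0]>18)&(hsv[...,0]<35)&(hsv[...,1]>150)).astype(np.uint8)
for r in range(120,300,12):
    x=np.nonzero(y[r])[0]
    if len(x): print(r,x.min(),x.max(),len(x),atz(C,((x.min()+x.max())/2,r),.125)[:2])
E
```

```text
120 391 518 128 [ 0.7342 -0.1697]
132 397 512 116 [ 0.7242 -0.1712]
144 420 500 81 [ 0.7141 -0.1778]
156 456 472 17 [ 0.7039 -0.1832]
180 269 281 13 [ 0.6785 -0.0172]
192 269 281 13 [ 0.6678 -0.0174]
204 268 280 13 [ 0.6568 -0.0167]
216 267 280 14 [ 0.6456 -0.0164]
228 260 287 28 [ 0.6342 -0.0166]
240 155 289 80 [0.6215 0.0307]
252 156 288 13 [0.6095 0.0311]
264 156 288 9 [0.5972 0.0315]
276 281 287 7 [ 0.5859 -0.0275]
288 280 285 6 [ 0.5729 -0.0264]
```

{"api": "step_arm", "payload": {"targets": "0 0 50 3;0 0 100 3;0 0 140 3;0 0 157 3;0 0 157 3;0 0 157 3"}}

```text
t: 19.65
tcp_pos: [0.662, -0.0178, 0.1067]
tool_rot: [1.0, -0.017, 0.0, 0.0]
force: [-0.1, -0.5, 0.1]
finger_gap: 0.998
gripper_force: 0.0
```

{"api": "step_arm", "payload": {"targets": "0 0 0 0;0 0 0 0;0 0 0 0;0 0 0 0;0 0 0 0;0 0 0 0;0 0 0 0;0 0 0 0", "gripper": 1, "squeeze": 25}}

```text
t: 20.45
tcp_pos: [0.6616, -0.017, 0.1068]
tool_rot: [1.0, -0.017, 0.0, -0.0]
force: [-0.0, 4.0, 4.2]
finger_gap: 0.129
gripper_force: 24.6
```

{"api": "step_arm", "payload": {"targets": "0 -5 -9.6 0;0 -10.9 -18.6 0;0 -17.7 -27 0;0 -25.3 -34.6 0;0 -33.6 -41.5 0;0 -42.5 -47.5 0;0 -42.5 -47.5 0"}}

```text
t: 21.15
tcp_pos: [0.6629, 0.0245, 0.1568]
tool_rot: [1.0, -0.016, 0.001, 0.002]
force: [-2.5, -6.0, 5.2]
finger_gap: 0.128
gripper_force: 24.5
```

{"api": "step_arm", "payload": {"targets": "0 -9.5 -5 0;0 -19.5 -9.2 0;0 -29.8 -12.2 0;0 -40.4 -14.3 0;0 -51.1 -15.2 0;0 -61.9 -15.1 0;0 -72.6 -14 0;0 -83.2 -11.7 0;0 -83.2 -11.7 0;0 -83.2 -11.7 0"}}

```text
t: 22.15
tcp_pos: [0.6655, 0.1092, 0.1652]
tool_rot: [1.0, -0.017, -0.0, -0.001]
force: [-0.6, 1.0, 4.1]
finger_gap: 0.127
gripper_force: 26.5
```

{"api": "step_arm", "payload": {"targets": "0 0 0 0;0 0 0 0;0 0 0 0;0 0 0 0;0 0 0 0;0 0 0 0;0 0 -30 0;0 0 -80 0;0 0 -110 0;0 0 -110 0;0 0 -110 0", "gripper": 0}}

```text
t: 23.25
tcp_pos: [0.6657, 0.108, 0.2764]
tool_rot: [1.0, -0.017, 0.001, -0.0]
force: [-0.5, -0.2, -0.7]
finger_gap: 0.999
gripper_force: 0.0
```

```bash
python3 b.py w16.png guard_bar toggle_tip toggle_pivot; python3 - <<'E'
from h import *
np.set_printoptions(precision=4,suppress=True)
for n in ('scene','top'):
    C,im=shot(n,n+'3.png')
    for q,z in (('guard_bar',.168),('toggle_tip',.122),('toggle_pivot',.081),('lance_mark',.17)):
        for r in manip.mark_of(n,q)[:2]: print(n,q,round(r['p'],2),np.round(r['position']),atz(C,r['position'],z))
    for P in ([.661,.1447,.1684],[.5905,.008,.1224],[.5913,.048,.1224],[.4648,-.0395,.17]): print(P,proj(C,P))
E
```

```text
23.3 [0.6649 0.108  0.2747] [ 0.9999 -0.0168 -0.0008  0.    ] cam [0.7353 0.1055 0.4179]
guard_bar 0.77 [232. 209.] [0.6547 0.1488 0.125 ]
toggle_tip 0.6 [376. 266.] [0.5892 0.0088 0.122 ]
toggle_pivot 0.61 [346. 251.] [0.5895 0.0307 0.081 ]
scene guard_bar 0.73 [264. 276.] [0.6671 0.1464 0.168 ]
scene toggle_tip 0.38 [259. 235.] [0.591  0.0154 0.122 ]
scene toggle_pivot 0.47 [262. 250.] [0.5955 0.0297 0.081 ]
scene lance_mark 0.6 [283. 133.] [ 0.3284 -0.2412  0.17  ]
[0.661, 0.1447, 0.1684] [265.4078 273.658 ]
[0.5905, 0.008, 0.1224] [257.8898 233.3673]
[0.5913, 0.048, 0.1224] [266.7891 243.6613]
[0.4648, -0.0395, 0.17] [287.036  188.5016]
top guard_bar 0.54 [224. 148.] [0.6774 0.1459 0.168 ]
top toggle_tip 0.6 [271. 179.] [0.5932 0.0071 0.122 ]
top toggle_tip 0.41 [170. 185.] [0.5718 0.3115 0.122 ]
top lance_mark 0.83 [291. 221.] [ 0.4632 -0.0518  0.17  ]
top lance_mark 0.7 [393. 306.] [ 0.2209 -0.3513  0.17  ]
[0.661, 0.1447, 0.1684] [224.4005 153.1849]
[0.5905, 0.008, 0.1224] [270.7907 179.5596]
[0.5913, 0.048, 0.1224] [257.5611 179.1536]
[0.4648, -0.0395, 0.17] [286.5672 220.5143]
```

```bash
python3 - <<'E'
from fit import *
for n,roi in (('top',(210,232,275,300)),('scene',(170,205,270,305))):
    C=cam(n); im=cv2.imread(f'pics/{n}3.png'); hsv=cv2.cvtColor(im,cv2.COLOR_BGR2HSV).astype(int)
    w=np.where((hsv[...,0]<10)|(hsv[...,0]>170),hsv[...,1],0)*1.0
    a,b,c,d=roi; W=w[a:b,c:d]; W=np.where(W>60,W,0); ys,xs=np.mgrid[a:b,c:d]
    print(n,(W>0).sum(),(W*xs).sum()/W.sum(),(W*ys).sum()/W.sum())
    for dep in (112,116,120,124): print(dep,np.round(band(C,dep/1000,.02)[:2],2))
E
```

```text
top 27 285.21909547738693 220.90418760469012
112 [288.13 220.57]
116 [287.08 220.5 ]
120 [285.81 220.5 ]
124 [284.7 220.5]
scene 6 281.3006993006993 184.82983682983684
112 [284.91 185.46]
116 [285.89 186.66]
120 [286.39 188.23]
124 [287.47 189.36]
```

{"api": "step_arm", "payload": {"targets": "-35 68 0 0;-71 137 0 0;-71 137 0 0;-71 137 0 0;-71 137 40 0;-71 137 90 0;-71 137 130 0;-71 137 163 0;-71 137 163 0;-71 137 163 0", "gripper": 1}}

```text
t: 24.95
tcp_pos: [0.5907, -0.0263, 0.1127]
tool_rot: [1.0, -0.017, -0.0, -0.0]
force: [0.6, -0.5, 0.4]
finger_gap: -0.001
gripper_force: 0.0
```

Push the toggle to the rear (tool −y).

{"api": "step_arm", "payload": {"targets": "0 -8 0 0;0 -16 0 0;0 -24 0 0;0 -32 0 0;0 -40 0 0;0 -46 0 0;0 -50 0 0;0 -50 0 0"}}

```text
t: 25.75
tcp_pos: [0.5912, 0.0244, 0.1121]
tool_rot: [1.0, -0.016, -0.001, -0.0]
force: [-0.0, -0.3, 0.1]
finger_gap: 0.003
gripper_force: 0.0
```

```bash
python3 - <<'E'
from h import *
s=manip.sense(); print(s['t'],s['tcp_pos'],s['force'])
C,im=shot('top','top4.png')
print([(r['p'],r['position']) for r in manip.mark_of('top','toggle_tip')])
E
```

```text
25.75 [0.59120362 0.02443073 0.11206638] [-0.00615978 -0.3034852   0.07159654]
[]
```

{"api": "step_arm", "payload": {"targets": "0 -2 0 0;0 -4 0 0;0 -6 0 0;0 -6 0 0"}}

```text
t: 26.25
tcp_pos: [0.5916, 0.0267, 0.1123]
tool_rot: [1.0, -0.016, -0.001, 0.002]
force: [-2.0, -8.4, -1.6]
finger_gap: 0.003
gripper_force: 4.3
```

{"api": "step_arm", "payload": {"targets": "0 15 0 0;0 25 0 0;0 25 -50 0;0 25 -100 0;0 25 -150 0;0 25 -165 0;0 25 -165 0"}}

```text
t: 26.95
tcp_pos: [0.5931, 0.0038, 0.2813]
tool_rot: [1.0, -0.017, 0.004, 0.0]
force: [-0.4, -0.1, 0.1]
finger_gap: -0.0
gripper_force: 0.0
```

{"api": "step_arm", "payload": {"targets": "40 -70 0 0;71 -137 0 0;71 -137 0 0;71 -137 0 0;71 -137 0 0;71 -137 0 0", "gripper": 0}}

```text
t: 27.55
tcp_pos: [0.6655, 0.1379, 0.2757]
tool_rot: [1.0, -0.017, -0.002, 0.0]
force: [0.9, -0.1, -0.5]
finger_gap: 0.99
gripper_force: 0.0
```

```bash
python3 b.py w17.png toggle_tip guard_bar; python3 - <<'E'
from h import *
np.set_printoptions(precision=4,suppress=True)
C=cam('wrist',manip.sense()); im=cv2.imread('pics/w17.png');hsv=cv2.cvtColor(im,cv2.COLOR_BGR2HSV)
for P in ([.5905,.008,.1224],[.5913,.048,.1224]): print('pred tip',proj(C,P))
y=((hsv[...,0]>18)&(hsv[...,0]<35)&(hsv[...,1]>150)).astype(np.uint8)
for r in range(150,290,12):
    x=np.nonzero(y[r])[0]
    if len(x): print(r,x.min(),x.max(),len(x),atz(C,((x.min()+x.max())/2,r),.168)[:2])
C,im=shot('top','top5.png'); print([(r['p'],r['position']) for r in manip.mark_of('top','toggle_tip')])
E
```

```text
27.6 [0.6656 0.1375 0.2763] [ 0.9998 -0.0175 -0.0015  0.0003] cam [0.7358 0.1355 0.4168]
toggle_tip 0.78 [367. 265.] [0.59   0.0484 0.122 ]
guard_bar 0.74 [269. 207.] [0.6539 0.1442 0.125 ]
pred tip [405.5144 263.0303]
pred tip [366.5487 263.9538]
186 262 275 14 [0.684  0.1419]
198 263 275 13 [0.6742 0.1419]
210 263 275 13 [0.6643 0.1423]
222 255 275 20 [0.6543 0.146 ]
234 245 280 29 [0.644  0.1485]
246 237 243 7 [0.634  0.1677]
258 238 244 7 [0.6232 0.1676]
270 238 244 7 [0.612  0.1684]
282 239 245 7 [0.6006 0.1683]
[(0.4, [259.6, 178.4])]
```

{"api": "step_arm", "payload": {"targets": "0 -5 50 0;0 -5 100 0;0 -5 126 0;0 -5 126 0;0 -5 126 0"}}

```text
t: 28.3
tcp_pos: [0.6674, 0.1434, 0.1522]
tool_rot: [1.0, -0.017, 0.0, -0.0]
force: [0.5, 0.2, 0.2]
finger_gap: 0.996
gripper_force: 0.0
```

{"api": "step_arm", "payload": {"targets": "0 0 0 0;0 0 0 0;0 0 0 0;0 0 0 0;0 0 0 0;0 0 0 0;0 0 0 0;0 0 0 0", "gripper": 1, "squeeze": 25}}

```text
t: 29.1
tcp_pos: [0.667, 0.1429, 0.1522]
tool_rot: [1.0, -0.017, 0.0, 0.001]
force: [-0.9, -5.0, 5.6]
finger_gap: 0.128
gripper_force: 24.6
```

{"api": "step_arm", "payload": {"targets": "0 6.5 -4.5 0;0 13.9 -8.2 0;0 23.7 -12.5 0;0 34 -15.8 0;0 44.6 -18.1 0;0 55.3 -19.2 0;0 66.1 -19.3 0;0 76.8 -18.4 0;0 87.4 -16.3 0;0 97.7 -13.3 0;0 107.7 -9.1 0;0 117.2 -4.1 0"}}

```text
t: 30.3
tcp_pos: [0.6632, 0.0257, 0.1552]
tool_rot: [1.0, -0.017, 0.0, 0.0]
force: [3.8, -0.2, 2.5]
finger_gap: 0.126
gripper_force: 26.0
```

{"api": "step_arm", "payload": {"targets": "0 8.9 6 0;0 17.2 12.9 0;0 24.8 20.5 0;0 31.6 28.9 0;0 37.5 37.9 0;0 42.5 48 0;0 42.5 48.5 0;0 42.5 48.5 0"}}

```text
t: 31.1
tcp_pos: [0.6616, -0.0165, 0.1064]
tool_rot: [1.0, -0.017, -0.0, 0.001]
force: [4.1, -1.7, 1.0]
finger_gap: 0.128
gripper_force: 26.8
```

{"api": "step_arm", "payload": {"targets": "0 0 0 0;0 0 0 0;0 0 0 0;0 0 0 0;0 0 0 0;0 0 -30 0;0 0 -80 0;0 0 -130 0;0 0 -160 0;0 0 -160 0", "gripper": 0}}

```text
t: 32.1
tcp_pos: [0.6646, -0.0161, 0.2738]
tool_rot: [1.0, -0.017, 0.006, 0.001]
force: [-0.5, -0.4, 0.4]
finger_gap: 1.002
gripper_force: 0.0
```

{"api": "step_arm", "payload": {"targets": "-40 8 -40 0;-90 18 -55 0;-263 53 -55 0;-263 53 -55 0;-263 53 -55 0;-263 53 -55 0;-263 53 -55 0;-263 53 -55 0;-263 53 -55 0"}}

```text
t: 33.0
tcp_pos: [0.3979, -0.06, 0.3221]
tool_rot: [1.0, -0.017, 0.0, 0.0]
force: [0.3, 0.6, 0.2]
finger_gap: 0.994
gripper_force: 0.0
```

```bash
python3 fit.py w18.png 114 117 120 123; python3 - <<'E'
from fit import *
v=np.cross(ax,up)
C=cam('wrist',manip.sense()); print(manip.sense()['t'])
g=cv2.GaussianBlur(cv2.imread('pics/w18.png').astype(np.float32),(0,0),.8)
print('mouth px',proj(C,Mo),'+10mm',proj(C,Mo+ax*.01))
for t in range(90,271,15):
    a=np.radians(t); rs=np.arange(.020,.036,.0005); px=np.array([proj(C,Mo+(up*np.cos(a)+v*np.sin(a))*r) for r in rs],np.float32)
    S=cv2.remap(g,px[:,0][None],px[:,1][None],1)[0]; d=np.abs(np.diff(S,axis=0)).sum(1); k=np.argmax(d); print(t,round(1000*rs[k]+.25,1),int(d[k]),end='; ')
E
cat > t.py <<'E'
from h import *
np.set_printoptions(precision=4,suppress=True)
for n in ('scene','top'):
    C,im=shot(n,n+'6.png')
    for q,z in (('guard_bar',.125),('toggle_tip',.122)):
        for r in manip.mark_of(n,q)[:1]: print(n,q,round(r['p'],2),np.round(r['position']),atz(C,r['position'],z))
E
python3 t.py
```

```text
33.0 [ 0.3979 -0.06    0.3221] [0.3043 0.584  0.1881]
red [ 79  81  17  18 233] [87.103  89.6137]
red [238 108  12  30 184] [242.7772 122.5489]
red [ 419  142   51   49 1951] [443.7591 165.6689]
0 114.0 [251.2 122.8 107.  138.  428.  243.  258. ]
0 117.0 [248.2 122.7 107.  137.  422.  240.  255. ]
0 120.0 [245.4 123.  107.  137.  433.  237.  253. ]
0 123.0 [242.5 122.7 107.  137.  434.  234.  250. ]
0.035 114.0 [252.1 122.6 107.  137.  423.  244.  259. ]
0.035 117.0 [249.2 122.7 107.  137.  422.  241.  256. ]
0.035 120.0 [246.2 122.7 107.  137.  418.  238.  253. ]
0.035 123.0 [243.5 123.  107.  137.  430.  235.  251. ]
33.05
mouth px [249.388  122.3583] +10mm [240.1409 122.3454]
90 26.8 20; 105 26.3 30; 120 28.8 23; 135 31.3 16; 150 26.8 28; 165 33.3 2; 180 30.3 0; 195 34.3 1; 210 28.3 15; 225 20.2 13; 240 26.3 31; 255 26.3 18; 270 31.8 37; scene guard_bar 0.82 [229. 241.] [ 0.6625 -0.01    0.125 ]
top guard_bar 0.58 [281. 154.] [ 0.6676 -0.0215  0.125 ]
```

```bash
python3 - <<'E'
import cv2,numpy as np
im=cv2.imread('pics/w18.png').astype(int); h=cv2.cvtColor(im.astype(np.uint8),cv2.COLOR_BGR2HSV)
for r in range(88,160,4):
    print(r,' '.join(('R' if (h[r,c,1]>140 and (h[r,c,0]<8 or h[r,c,0]>172)) else '')+str(h[r,c,2]) for c in range(224,276,2)))
E
```

```text
88 122 123 123 123 123 122 122 123 123 124 124 124 124 123 121 163 195 185 155 115 35 110 113 114 113 113
92 120 122 123 122 120 116 116 115 101 94 84 80 88 92 105 157 188 186 157 117 38 109 112 111 111 111
96 117 119 127 135 137 135 107 81 75 76 78 81 82 85 89 92 107 141 135 117 40 95 115 114 114 114
100 141 145 145 147 142 95 75 75 77 79 81 85 85 90 92 93 94 101 133 117 43 94 114 112 111 112
104 154 155 156 157 110 75 75 77 78 80 84 87 90 94 95 97 99 100 101 112 42 95 115 114 113 114
108 158 158 160 131 100 101 104 105 107 106 104 R103 R109 114 126 128 128 130 131 130 123 132 132 133 133 133
112 161 163 164 120 132 132 132 132 124 R119 R120 R159 169 175 174 174 174 174 174 175 175 175 174 174 174 175
116 166 168 158 125 136 136 137 132 R123 R121 R171 182 192 191 191 191 191 190 190 191 191 191 190 190 190 190
120 165 168 153 128 137 137 137 127 R124 R140 R185 196 198 198 198 198 197 197 197 197 197 198 198 197 198 197
124 165 167 161 126 135 135 135 123 R121 R137 R185 199 201 201 201 201 201 201 201 201 201 201 201 202 202 201
128 169 171 167 115 129 128 130 123 R116 R115 R176 186 195 195 195 195 195 195 195 195 195 196 195 195 196 195
132 163 165 168 120 117 118 119 117 R110 R108 R112 R165 182 183 183 183 183 184 184 184 184 184 184 185 186 186
136 158 160 163 156 97 99 100 101 101 96 R92 R90 R110 145 155 155 156 157 159 160 160 160 161 162 164 164
140 152 153 156 159 114 79 90 96 102 104 108 111 113 113 115 116 112 113 112 112 94 108 110 109 110 109
144 127 142 146 148 152 113 81 89 94 99 102 107 107 111 110 110 112 110 134 134 94 109 111 111 111 110
148 117 116 122 133 138 140 122 89 88 92 97 101 105 106 106 106 110 168 171 133 95 110 112 111 112 111
152 121 121 121 121 120 118 119 122 111 95 93 97 100 99 98 118 191 192 171 134 95 110 112 112 111 111
156 119 118 118 118 118 118 118 118 120 119 119 119 120 119 118 122 190 192 172 134 97 126 130 129 115 127
```

```bash
python3 - <<'E'
from fit import *
s=dict(tcp_pos=[.3979,-.06,.3221],tool_rot=[1,-.017,0,0]);C=cam('wrist',s)
for sag in (0,.04):
  a=ax*np.cos(sag)+up*np.sin(sag);u=up*np.cos(sag)-ax*np.sin(sag)
  for d in (118,120,122,124): print(sag,d,[round(proj(C,Mo+ax*.031+a*(d/1000-.151+e)+u*.013)[0],1) for e in (-.004,.004)])
v=np.cross(ax,up)
for r in (.0245,.028): print(r,'upper lip',proj(C,Mo+up*r),'lower',proj(C,Mo-up*r),'sides',proj(C,Mo+v*r),proj(C,Mo-v*r))
E
```

```text
0 118 [np.float64(246.4), np.float64(238.7)]
0 120 [np.float64(244.4), np.float64(236.8)]
0 122 [np.float64(242.5), np.float64(234.9)]
0 124 [np.float64(240.6), np.float64(233.0)]
0.04 118 [np.float64(247.9), np.float64(239.9)]
0.04 120 [np.float64(245.9), np.float64(238.0)]
0.04 122 [np.float64(243.9), np.float64(236.0)]
0.04 124 [np.float64(241.9), np.float64(234.1)]
0.0245 upper lip [232.2715 122.5898] lower [264.0426 121.7671] sides [248.6857  93.0523] [249.8957 150.1833]
0.028 upper lip [229.6273 122.6643] lower [265.9915 121.7209] sides [248.6011  88.8178] [249.9831 154.1036]
```

```bash
python3 -c "
from station import manip
print(manip.sign_off())"
```

```text
the job is handed in; nothing more can be done
None
```

I handed the job in at about 33 s; the station gave no pass or fail result. By my measurements, the lance's red band is within about 2 mm of the sleeve's rim, the toggle is to the rear and the guard is shut, and the arm is clear of everything.

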